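Pack two L-shaped corner plates into the sloping tray

TASK

Put the two L-shaped aluminium corner plates away in the sloping wooden tray: turn them so that they nest into each other and both lie flat on the tray's floor, ribs up, inside its rim. Let go of them there, and leave the wrench, torch and pot where they are.

Things in the scene. Friction and masses are not known exactly. Their poses are not given: they have to be found in the camera images.
- tray: Fixed wooden tray on a low stand, floor sloping 30 degrees, high end near the robot. Origin: centre of inner floor, 68 mm above the bench; x up the slope (towards the robot), y across it, z square out of the floor. Inside 162 (x) by 112 mm (y); rim 12 mm high, 5 mm thick. Nested plates take 150 x 100 mm: one's corner in a low corner, the other's in the opposite high one. Plates can slide down.
- plate_a_mid (a point): L-shaped aluminium plate, loose, 0.2 kg, flat on the bench, rib up: 100 x 100 x 8 mm less a 50 x 50 notch. Upright rib to grip, 12 thick, 60 long, top 40 mm above the underside. Point: middle of rib, over the centre of mass, 20 mm above the underside. x, y along the arms: outer edges at -42, arm ends +58, notch where x and y > 8 mm; z up. Rib runs along (1,-1,0), thickness along (1,1,0).
- plate_b_mid (a point): The other corner plate, alike in every way: 100 x 100 x 8 mm L with arms 50 mm wide, rib 12 x 60 mm, top 40 mm above the underside. Point and axes as for the first. One plate starts left and one right of the tray, each turned any way.
- wrench: Bystander: steel wrench, 160 mm long, lying on the bench between robot and tray, roughly along y. Leave it.
- torch: Bystander: black torch with a press button, 150 mm long, 44 mm high, lying on the bench beyond the left plate. Origin under its middle. Leave it.
- pot: Bystander: grey plastic pot, 90 mm across, 85 mm high, standing beyond the right plate. Origin under its middle. Leave it.
Mind the look-alikes: they are no part of the job. Leave any black or yellow look-alike of the part that bears plate_b_mid alone. Leave any green look-alike of the part that bears plate_a_mid alone.

How it is judged (in metres and radians):
At the end, for the whole second after the job is handed in: Both plates lie in the tray, ribs up: each plate's rib-middle point is 17 to 23 mm above the tray floor (measured square to it), within 50 mm along the slope and 30 mm across it of the tray's centre, the plate parallel to the floor within 0.06 rad; both are at rest (z of plate_a_mid in the frame of tray between 0.017 and 0.023 m and x of plate_a_mid in the frame of tray between -0.05 and 0.05 m and y of plate_a_mid in the frame of tray between -0.03 and 0.03 m and angle between the z axis of each of plate_a_mid, plate_b_mid and the z axis of tray, either way round below 0.06 rad and angle between each of plate_a_mid, plate_b_mid's own z axis and vertical below 0.8 rad and linear speed of each of plate_a, plate_b below 0.02 m/s and angular speed of each of plate_a, plate_b below 0.2 rad/s and z of plate_b_mid in the frame of tray between 0.017 and 0.023 m and x of plate_b_mid in the frame of tray between -0.05 and 0.05 m and y of plate_b_mid in the frame of tray between -0.03 and 0.03 m); the robot touches nothing.
It fails at once if the wrench is pushed more than 30 mm from its place (distance of wrench from where it was at the start of the episode above 0.03 m).
It fails at once if the torch is pushed more than 30 mm from its place (distance of torch from where it was at the start of the episode above 0.03 m).
It fails at once if the pot is pushed more than 30 mm from its place (distance of pot from where it was at the start of the episode above 0.03 m).
It also fails if it takes over 61 s, if anything falls off the work surface, if the arm or the gripper's body presses on something with over 40 N, if the wrist force passes 120 N, or if a joint passes its speed limit or range.

ROBOT

A 7-joint arm with a two-finger parallel gripper is mounted at the origin on the work surface. World frame = base frame: x ahead of the robot, y to its left, z up, the work surface at z = 0. Lengths are in mm, angles in rad, forces in N, time in s.
With the tool pointing down it reaches from about 425 to 875 mm from the base axis. Payload 8.4 kg.
Tool frame: the origin (TCP) lies on the centre line of the jaws, within the pads' length; the fingertips stand finger_overhang ahead of it and the grasp point (between the pads) lies 2 mm behind it (finger_overhang is the distance from the TCP to the fingertips, in mm); z points along the fingers, y is the direction in which the jaws open and shut (so a half turn about z gives the same grasp; the last joint's range is limited). The gripper opens to 87 mm and grips with 3 to 60 N. Pads are 19 mm wide; open, the fingers measure 117 mm over their backs; the gripper's body (75 mm by 190 mm) begins 51 mm behind the grasp point.
Start: joints at [1.027, 0.333, 0.04, 1.465, -0.013, 1.343, -0.059], TCP at [279.655, -586.735, 239.546] pointing down, gripper open.
Joint ranges: [-2.58, 2.58], [-0.38, 2.09], [-1.3, 1.39], [0.25, 2.4], [-1.5, 4.64], [0.08, 2.09], [-2.65, 2.65]. Speed limits (rad/s): [2.22, 2.22, 2.79, 2.79, 3.14, 3.14, 3.14].

INTERFACE

Orientations are given as a unit quaternion [w, x, y, z].
In Python, from bench import goto, move_l, movej, move_gripper, dwell, inverse_kinematics, capture, camera_model, MotionError, hand_in, spot_in, landmark_of, get_clock, get_joints, get_qd, get_effort, get_tool_pos, get_tcp_rot, get_wrist_force, get_ft_torque, get_width, finger_overhang gives the robot as it stands. Calls block until the motion is done:
- goto(position, orientation): joint-space move of the TCP to a pose.
- move_l(position, max_speed=150, rotation=None, f_stop=None): straight line of the TCP; rotation=None keeps the orientation; max_speed is the mean speed in mm/s. With f_stop (N) it stops when the force on the tool has changed by that much, and returns True; else False.
- movej(angles): joint-space move.
- move_gripper(opening, squeeze=None): finger opening in mm; squeeze is the grip in N (None keeps the last); returns when the fingers have stopped.
- dwell(seconds).
- inverse_kinematics(position, orientation): joint angles nearest the present ones, or None.
- capture(name): name is "scene" or "top"; returns the picture (420x560x3 uint8, red, green, blue); there is no depth.
- camera_model(name): a dict with "camera_matrix" (3x3 intrinsics, pixels), "k1" (the pictures are not rectified: a ray, as slopes to the right and down, at radius r is drawn at 1 + k1 r^2 times it, then the intrinsics apply), "R" (3x3) and "t" (3): a world point X has camera coordinates R X + t. Camera axes: x right, y down, z forward; pixel columns grow to the right and rows downward; lengths in mm; the calibration is good to about 2 mm. A picture is of the moment at which its call begins. camera_model takes no time and is no camera call.
A pose or a line that the arm cannot do raises MotionError and nothing moves.
- hand_in(): hands the job in, once; it reports no verdict.
Trained networks look in the newest picture that a camera, given by its name, has taken for a name from the list of things; names that differ only in an ending like _2 or _b are one class to them, and where a whole thing is asked for, a point or a joint stands for the part that bears it (a point fixed in the world has none). Each returns a list of dicts, best first, with "confidence" (0 to 1); they miss things now and then, are a little off and sometimes report something else, mostly with a low value. They report only what shows in the picture. A call takes as long as a camera call. They do not tell look-alikes from the thing itself.
- spot_in(camera, name): "box" ([centre column, centre row, width, height] as shares, 0 to 1, of the picture: columns of its width, rows of its height, round what is visible of it).
- landmark_of(camera, name): "xy" ([column, row] as shares, 0 to 1, of the picture: columns of its width, rows of its height: a listed point, or the origin of a listed thing).
Readings, each from a call of its own:
- get_clock(): time.
- get_joints(): joint angles.
- get_qd(): joint speeds.
- get_effort(): joint torques, N m.
- get_tool_pos(): TCP position.
- get_tcp_rot(): TCP orientation.
- get_wrist_force(): force on the tool from outside, world axes, zero at the start.
- get_ft_torque(): the same for the moment, N m.
- get_width(): finger opening in mm.
Only numpy, scipy, OpenCV 4.12 (cv2) and the standard library are available. Lean on these libraries where they do the work, as an engineer would, in place of code of your own. Each camera call takes 0.05 s, during which the arm holds its last target.

## Working session

There is one attempt and no reset: what is moved stays moved. The work goes in short steps, each a Python script; the robot and the scene stay as the last script left them, time stands still between calls to the robot, and variables do not carry over. Pictures are saved under pics/ and viewed, and the job is handed in when it is done.

```bash
ls; mkdir -p pics
python3 - <<'E'
from bench import *
import cv2
for n in ("scene","top"):
    im=capture(n); cv2.imwrite(f"pics/{n}0.png",cv2.cvtColor(im,cv2.COLOR_RGB2BGR))
    m=camera_model(n); print(n,m)
    for t in ("plate_a_mid","tray","wrench","torch","pot"):
        print(t,[( [round(v*s) for v,s in zip(d['xy'],(560,420))],round(d['confidence'],2)) for d in landmark_of(n,t)])
print(finger_overhang if not callable(finger_overhang) else finger_overhang(),get_clock(),get_tcp_rot(),get_width())
E
```

```text
pics
scene {'camera_matrix': array([[383.46619927,   0.        , 281.16984381],
       [  0.        , 383.46619927, 201.01377654],
       [  0.        ,   0.        ,   1.        ]]), 'k1': -0.09490215269810047, 'R': array([[ 0.81822153,  0.57461449, -0.01821295],
       [ 0.36489226, -0.54354733, -0.75591662],
       [-0.44426025,  0.61186149, -0.65441451]]), 't': array([-367.07861615, -168.82988176, 1305.0236126 ])}
plate_a_mid [([293, 141], 0.8), ([345, 148], 0.74)]
tray [([319, 199], 0.64)]
wrench [([268, 189], 0.72)]
torch [([408, 174], 0.82)]
pot [([319, 289], 0.74)]
top {'camera_matrix': array([[416.83377157,   0.        , 276.37605535],
       [  0.        , 416.83377157, 208.95900161],
       [  0.        ,   0.        ,   1.        ]]), 'k1': -0.11410677432615073, 'R': array([[ 0.02390419, -0.99954498, -0.01839612],
       [-0.98519295, -0.020428  , -0.17022791],
       [ 0.16977466,  0.02219289, -0.98523299]]), 't': array([ -68.25041611,  501.26950525, 1007.34391956])}
plate_a_mid [([155, 275], 0.62)]
tray [([258, 178], 0.61)]
wrench [([252, 255], 0.75)]
torch [([149, 137], 0.93)]
pot [([339, 140], 0.66), ([251, 256], 0.55), ([257, 180], 0.18)]
17.0 0.6 [ 8.09429477e-07  9.75373534e-01  2.20559444e-01 -2.85575067e-05] 86.97803373505296
```

View pics/scene0.png

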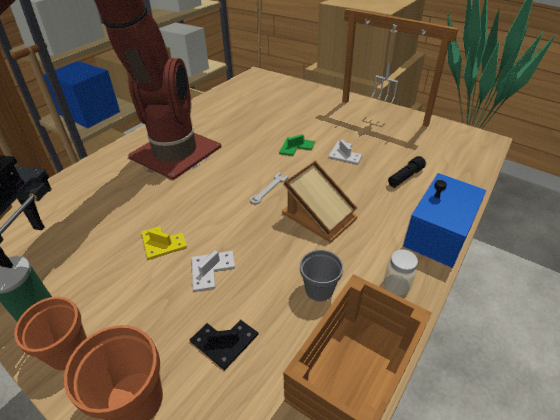

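View pics/top0.png

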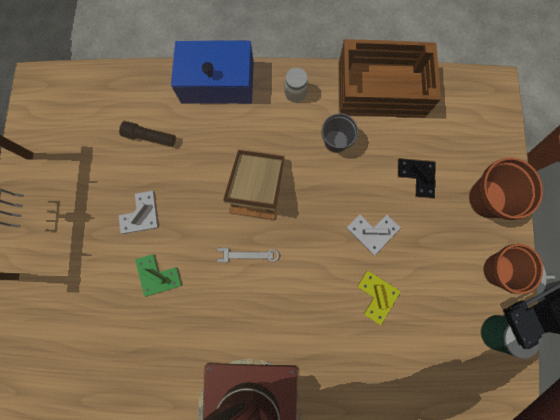

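Candidates in top: silver (140,213) and (374,232); green (158,277), yellow (380,297), black (417,177). The two silver ones are the aluminium plates, since the coloured ones are named as look-alikes. I'll confirm this with enlarged crops.

Run:
```python
import cv2,numpy as np
t=cv2.imread('pics/top0.png'); s=cv2.imread('pics/scene0.png')
def crop(im,x,y,w,h,f=6):
    c=cv2.resize(im[y:y+h,x:x+w],None,fx=f,fy=f,interpolation=cv2.INTER_CUBIC)
    for k in range(0,w,10):
        cv2.putText(c,str(x+k),(k*f,10),0,.35,(0,0,255),1); cv2.line(c,(k*f,0),(k*f,4),(0,0,255),1)
        if k: cv2.line(c,(k*f+f//2,12),(k*f+f//2,h*f),(0,0,255),1) if 0 else None
    for k in range(0,h,10):
        cv2.putText(c,str(y+k),(0,k*f+4),0,.35,(0,0,255),1)
    return c
a=crop(t,110,182,60,60);b=crop(t,345,205,60,60)
cv2.imwrite('pics/c1.png',np.hstack([a,b]))
a=crop(s,322,132,50,40,7);b=crop(s,185,240,55,40,7)
cv2.imwrite('pics/c2.png',np.hstack([a,b]))
a=crop(t,215,145,80,80,5);b=crop(s,275,155,90,80,4)
b=cv2.copyMakeBorder(b,0,400-b.shape[0],0,0,0)
cv2.imwrite('pics/c3.png',np.hstack([a,b]))
```

```text
(no output)
```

View pics/c1.png

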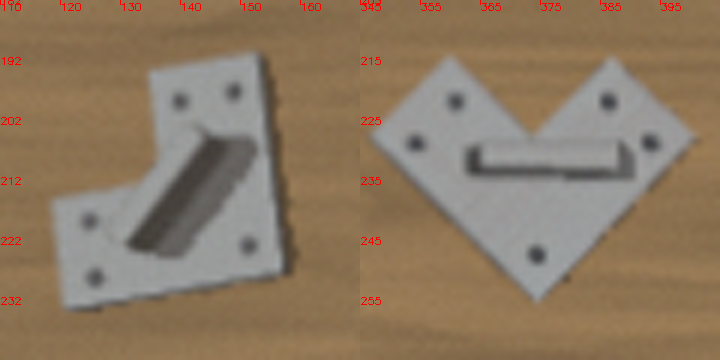

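View pics/c2.png

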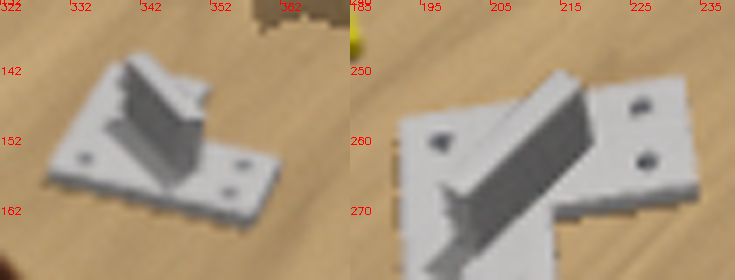

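View pics/c3.png

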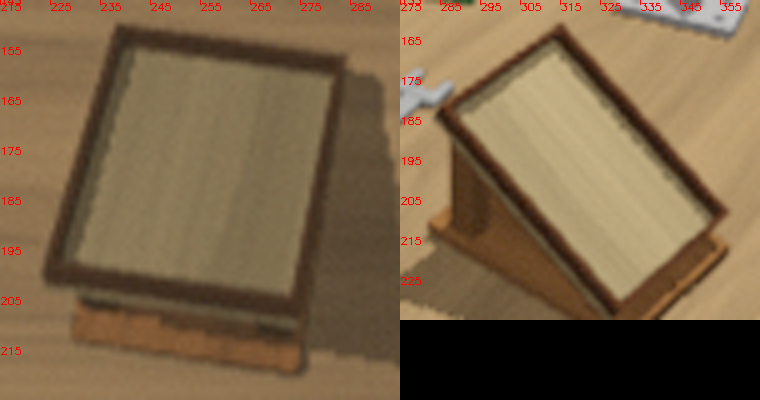

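The crops confirm it: both silver pieces are bare L plates with ribs. The left one has its outer corner at about (157,227), the right one at about (374,255). Next I'll fit the poses from the corners and check the overlays in both views.

```bash
cat > h.py <<'E'
import numpy as np,cv2
from bench import *
from scipy.optimize import least_squares
from scipy.spatial.transform import Rotation as R
def proj(n,P):
    m=camera_model(n)
    return cv2.projectPoints(np.asarray(P,float).reshape(-1,1,3),cv2.Rodrigues(np.array(m['R']))[0],np.array(m['t'],float),np.array(m['camera_matrix']),np.array([m['k1'],0,0,0.]))[0].reshape(-1,2)
def unc(pts,off,f): return (np.array(pts,float)+.5)/f-.5+np.array(off)
L=np.array([[-42,-42],[58,-42],[58,8],[8,8],[8,58],[-42,58]],float)
r=np.array([1,-1])/2**.5; q=np.array([1,1])/2**.5
RIB=np.array([s*30*r+t*6*q for s,t in((1,1),(-1,1),(-1,-1),(1,-1))])
def plate_pts(): return np.vstack([np.c_[L,np.full(6,-12.)],np.c_[RIB,np.full(4,20.)]])
def T_plate(p): return R.from_euler('z',p[2]), np.array([p[0],p[1],20.])
def T_tray(p,z=68.):  # x,y,yaw : tray x axis (up slope) heads to yaw, 30 deg up
    return R.from_euler('ZY',[p[2],-np.pi/6]), np.array([p[0],p[1],z])
def w(T,P): return T[0].apply(P)+T[1]
TR=np.array([[86,61,12],[86,-61,12],[-86,-61,12],[-86,61,12]],float)
FL=TR*[81/86,56/61,0]
def draw(im,n,T,P,loops,c):
    p=proj(n,w(T,P))
    for lo in loops: cv2.polylines(im,[np.round((p[lo]+.5)*4*16).astype(int)],True,c,1,cv2.LINE_AA,4)
E
cat > fit.py <<'E'
from h import *
import json
# corner orders: outer, arm-x end outer, arm-x end inner, (notch), arm-y inner, arm-y outer
tl=unc([(283,272),(258,54),(149,71),(50,200),(66,308)],(110,182),6)
tr=unc([(177,300),(10,137),(88,56),(173,137),(252,58),(334,138)],(345,205),6)
def fitp(px,idx,x0):
    best=None
    for y0 in np.arange(0,6.28,.8):
        for I in (idx,):
            P=np.c_[L[I],np.full(len(I),-12.)]
            o=least_squares(lambda p:(proj('top',w(T_plate(p),P))-px).ravel(),[*x0,y0])
            if best is None or o.cost<best.cost: best=o
    return best
# orientation sense: x,y,z right-handed, seen from above ccw order
res={}
for k,px in (('left',tl),('right',tr)):
    c=[]
    for rev in (0,1):
        idx=[0,1,2,4,5] if k=='left' else [0,1,2,3,4,5]
        if rev: idx=[{0:0,1:5,2:4,3:3,4:2,5:1}[i] for i in idx]
        c.append(fitp(px,idx,[550,0]))
    o=min(c,key=lambda o:o.cost); print(k,o.x,np.sqrt(2*o.cost/len(px))); res[k]=o.x
tt=unc([(118,25),(346,57),(300,318),(43,282)],(215,145),5)  # far-left, far-right, near-right, near-left
ts=unc([(160,25),(40,115),(327,212),(215,318)],(275,155),4)   # scene: hi-L, hi-R, lo-L, lo-R
# tray x towards robot (yaw~pi): y axis -> world -y
it=[2,3,0,1]; # filled below
P=TR
# yaw~pi: tray +y = world -y(right). TR[0]=(hi, right) TR[1]=(hi,left) TR[2]=(lo,left) TR[3]=(lo,right)
mt=[2,3,0,1]; ms=[1,0,2,3]
f=lambda p:np.r_[(proj('top',w(T_tray(p),P[mt]))-tt).ravel(),(proj('scene',w(T_tray(p),P[ms]))-ts).ravel()]
o=least_squares(f,[650,0,np.pi]); print('tray',o.x,o.fun.round(1)); res['tray']=o.x
g=lambda p:f(p)[:8]; o2=least_squares(g,[650,0,np.pi]); print('top only',o2.x,o2.fun.round(1))
json.dump({k:list(map(float,v)) for k,v in res.items()},open('poses.json','w'))
for n in('top','scene'):
    im=cv2.resize(cv2.imread(f'pics/{n}0.png'),None,fx=4,fy=4,interpolation=cv2.INTER_CUBIC)
    for k in('left','right'): draw(im,n,T_plate(res[k]),plate_pts(),[range(6),range(6,10)],(0,0,255))
    draw(im,n,T_tray(res['tray']),np.vstack([TR,FL]),[range(4),range(4,8)],(0,255,0))
    bx={'top':[(110,182,60,60),(345,205,60,60),(215,145,75,75)],'scene':[(320,130,55,55),(185,240,55,55),(278,158,80,80)]}[n]
    cv2.imwrite(f'pics/ov_{n}.png',np.hstack([cv2.resize(im[4*y:4*(y+h),4*x:4*(x+w_)],(266,266)) for x,y,w_,h in bx]))
E
python3 fit.py
```

```text
left [4.87335725e+02 3.05284455e+02 1.90997841e-01] 0.3227978905489843
right [ 453.90246054 -308.54575999   -0.77058928] 0.1874794565893122
tray [571.24606909  -2.72958409   3.0185349 ] [-0.5  0.2  0.1  0.1  0.1 -2.1  0.1 -2.3 -1.5 -0.5 -1.5 -2.  -0.7  0.4
 -0.2 -1.3]
top only [568.44067107  -2.87856731   3.01798785] [-0.5  1.2  0.2  1.1  0.2 -0.9  0.1 -1.1]
```

View pics/ov_top.png

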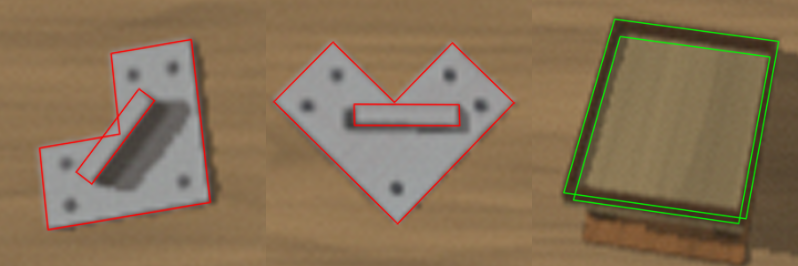

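View pics/ov_scene.png

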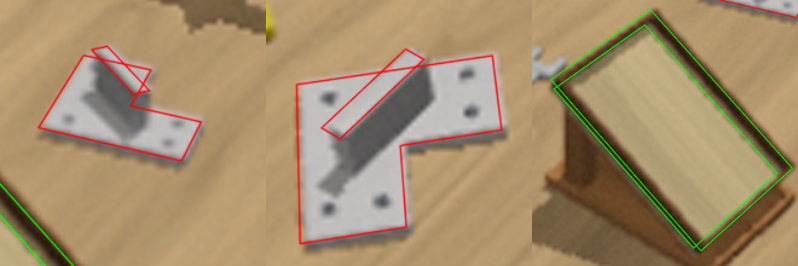

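```bash
cat > fit2.py <<'E'
from h import *
tt=unc([(118,25),(346,57),(300,318),(43,282)],(215,145),5)
ts=unc([(160,25),(40,115),(327,212),(215,318)],(275,155),4)
mt=[2,3,0,1]; ms=[1,0,2,3]
def f(p,ti=np.pi/6,z=68):
    T=(R.from_euler('ZY',[p[2],-ti]),np.array([p[0],p[1],z]))
    return np.r_[(proj('top',w(T,TR[mt]))-tt).ravel(),(proj('scene',w(T,TR[ms]))-ts).ravel()]
for nm,g,x0 in (('base',lambda p:f(p),[570,0,3]),('scene',lambda p:f(p)[8:],[570,0,3]),('z,tilt',lambda p:f(p,p[3],p[4]),[570,0,3,.52,68]),('z',lambda p:f(p,z=p[3]),[570,0,3,68])):
    o=least_squares(g,x0); print(nm,o.x.round(3),o.fun.round(1),o.cost)
for n in ('top','scene'):
    im=capture(n)
    for k in ('tray','plate_a_mid','plate_b_mid'):
      print(n,k,[( [round(v*s,1) for v,s in zip(d['xy'],(560,420))],round(d['confidence'],2)) for d in landmark_of(n,k)])
print(proj('top',[[571,-3,68]]),proj('scene',[[571,-3,68]]),proj('top',[[487,305,20],[454,-308.5,20]]),proj('scene',[[487,305,20],[454,-308.5,20]]))
E
python3 fit2.py
```

```text
base [571.246  -2.73    3.019] [-0.5  0.2  0.1  0.1  0.1 -2.1  0.1 -2.3 -1.5 -0.5 -1.5 -2.  -0.7  0.4
 -0.2 -1.3] 10.687129146578688
scene [575.043  -4.209   3.019] [-0.6  0.3 -0.6 -1.2  0.4  1.2  0.9 -0.4] 2.4137176974021903
z,tilt [ 5.71442e+02 -1.36900e+00  3.01200e+00  4.91000e-01  6.33790e+01] [-0.6 -0.2 -0.1  0.  -0.7 -0.9 -0.3 -1.3 -1.5  1.1 -1.6 -0.6 -0.1  1.
  0.2 -0.8] 5.944527817277579
z [571.134  -1.35    3.019  63.57 ] [-0.9  0.7 -0.4  0.6 -0.4 -1.8 -0.2 -1.8 -1.4  0.6 -1.2 -0.9 -0.7  1.3
 -0.  -0.4] 7.769269849053805
top tray [([258.2, 178.8], 0.98)]
top plate_a_mid [([152.9, 278.3], 0.84), ([138.6, 210.2], 0.58)]
top plate_b_mid [([377.8, 297.0], 0.69), ([423.9, 173.3], 0.63)]
scene tray [([315.1, 196.0], 0.82)]
scene plate_a_mid [([344.9, 147.5], 0.98), ([299.0, 141.8], 0.91)]
scene plate_b_mid [([161.1, 235.5], 0.87), ([206.4, 263.1], 0.81), ([225.9, 339.1], 0.7)]
[[255.15382296 179.73168321]] [[318.20960215 197.10709715]] [[138.14968508 213.48409546]
 [374.4529499  231.22425478]] [[343.57260652 148.97499324]
 [207.9290175  264.17498321]]
```

```bash
cat >> h.py <<'E'
import json
PO=json.load(open('poses.json'))
TRAY=T_tray(PO['tray'])
def tool_rel(sg):  # tool axes in plate frame
    y=sg*np.array([1,1,0])/2**.5; z=np.array([0,0,-1.]); x=np.cross(y,z)
    return R.from_matrix(np.c_[x,y,z])
def wxyz(r): 
    q=r.as_quat(); return [float(v) for v in (q[3],q[0],q[1],q[2])]
def grasp_pose(side,sg,h,tcp_off=9.0):
    # tcp_off: TCP above plate mid (along plate z); h extra height
    Rp,tp=T_plate(PO[side]); return tp+[0,0,tcp_off+h],wxyz(Rp*tool_rel(sg))
def place_pose(xy,yaw,sg,h,tcp_off=9.0):
    Rp=TRAY[0]*R.from_euler('z',yaw); return TRAY[0].apply([xy[0],xy[1],20+tcp_off+h])+TRAY[1],wxyz(Rp*tool_rel(sg))
E
python3 - <<'E'
from h import *
for side in('left','right'):
  for sg in(1,-1):
    g=[inverse_kinematics(*[list(v) if i==0 else v for i,v in enumerate(grasp_pose(side,sg,h))]) for h in(0,120)]
    print(side,sg,[None if j is None else np.round(j,2) for j in g])
for s in(-1,1):
  for nm,xy,yaw in(('low',(-35,s*10.5),0 if s<0 else -np.pi/2),('high',(34,-s*10.5),np.pi if s<0 else np.pi/2)):
    for sg in(1,-1):
      js=[inverse_kinematics(list(p),o) for p,o in (place_pose(xy,yaw,sg,h) for h in(0,80))]
      print(s,nm,sg,[None if j is None else np.round(j,2) for j in js])
E
```

```text
left 1 [array([ 0.09,  0.56, -0.91,  1.83,  0.52,  1.01, -0.06]), array([ 0.29,  0.51, -1.18,  1.72,  0.5 ,  1.25, -0.04])]
left -1 [array([-1.29,  0.5 ,  0.82,  1.9 , -0.45,  0.94, -2.43]), array([-1.46,  0.38,  1.02,  1.8 , -0.35,  1.16, -2.49])]
right 1 [array([ 0.77,  0.36, -0.3 ,  1.91,  0.13,  0.89,  0.42]), array([ 0.78,  0.21, -0.29,  1.81,  0.07,  1.12,  0.47])]
right -1 [array([ 0.43,  0.34,  0.1 ,  1.93, -0.04,  0.87, -2.58]), array([ 0.47,  0.2 ,  0.05,  1.83, -0.01,  1.12, -2.6 ])]
-1 low 1 [array([ 0.1 ,  0.78, -0.23,  1.23,  0.05,  1.66, -2.59]), array([ 0.09,  0.81, -0.21,  1.03,  0.04,  1.82, -2.58])]
-1 low -1 [array([ 0.3 ,  0.85, -0.58,  1.21,  0.26,  1.69,  0.41]), array([ 0.26,  0.87, -0.57,  1.02,  0.25,  1.86,  0.43])]
-1 high 1 [array([ 0.38,  0.7 , -0.6 ,  1.39,  0.21,  1.66,  0.42]), array([ 0.34,  0.72, -0.59,  1.2 ,  0.21,  1.82,  0.44])]
-1 high -1 [array([ 0.16,  0.64, -0.26,  1.4 ,  0.05,  1.63, -2.58]), array([ 0.14,  0.66, -0.25,  1.22,  0.04,  1.79, -2.58])]
1 low 1 [array([ 0.56,  1.05, -1.1 ,  1.2 ,  0.62,  1.83,  1.77]), array([ 0.49,  1.04, -1.1 ,  1.01,  0.62,  1.97,  1.82])]
1 low -1 [array([ 0.18,  0.79, -0.32,  1.23,  0.11,  1.66, -1.03]), array([ 0.16,  0.82, -0.31,  1.03,  0.11,  1.83, -1.02])]
1 high 1 [array([ 0.19,  0.65, -0.35,  1.39,  0.08,  1.64, -1.07]), array([ 0.17,  0.67, -0.33,  1.21,  0.07,  1.8 , -1.06])]
1 high -1 [array([ 0.61,  0.91, -1.1 ,  1.37,  0.5 ,  1.77,  1.73]), array([ 0.54,  0.9 , -1.1 ,  1.18,  0.5 ,  1.92,  1.76])]
```

Run:
```python
from h import *
print(get_clock())
move_gripper(45,40)
p,o=grasp_pose('right',1,100); goto(list(p),o); print(get_clock(),get_joints())
p,o=grasp_pose('right',1,0); print(move_l(list(p),150,f_stop=12)); print(get_clock(),get_tool_pos(),p)
cv2.imwrite('pics/g1.png',cv2.resize(capture('scene')[200:340,130:320],None,fx=4,fy=4)[...,::-1])
```

```text
1.0
3.2667 [ 0.77585757  0.23450109 -0.29177288  1.8334617   0.07647912  1.08355788
  0.4672999 ]
False
4.0833 [ 454.3866129  -309.12116924   29.80893207] [ 453.90246054 -308.54575999   29.        ]
```

View pics/g1.png

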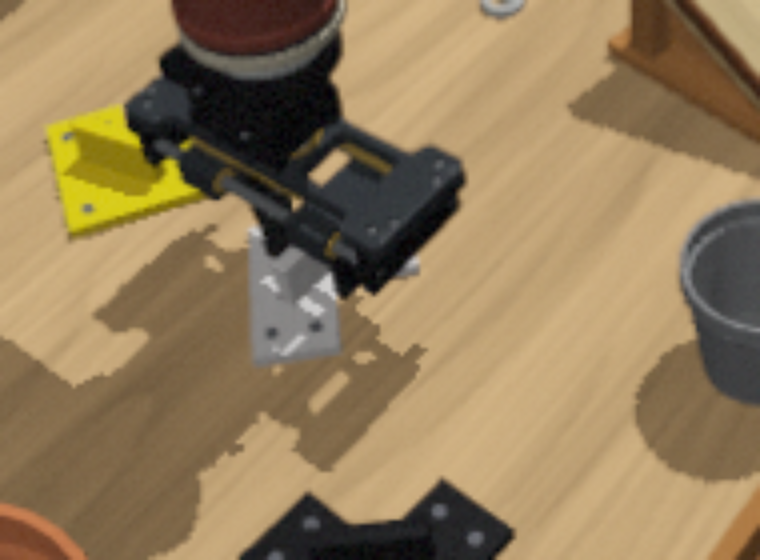

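The picture shows the fingers straddling the rib of the silver plate at crop (290,270). I'll close, lift and carry it over the tray.

Run:
```python
from h import *
move_gripper(5,45); print('w',get_width(),get_clock())
p,o=grasp_pose('right',1,190); move_l(list(p),200)
print('w',get_width(),get_wrist_force(),get_clock())
p,o=place_pose((-35,10.5),-np.pi/2,1,130); goto(list(p),o); print(get_joints(),get_width(),get_clock(),get_wrist_force())
cv2.imwrite('pics/p1s.png',cv2.resize(capture('scene')[60:260,200:450],None,fx=3,fy=3)[...,::-1])
cv2.imwrite('pics/p1t.png',cv2.resize(capture('top')[60:260,150:400],None,fx=3,fy=3)[...,::-1])
```

```text
w 11.72575121836024 4.8083
w 11.613838679786847 [-1.14985319  0.40003421 -2.38263766] 5.9083
[ 0.288908    0.91336826 -0.66293541  0.8658046   0.33599881  1.98602291
  1.99935591] 11.618257172022217 7.2667 [-0.56762042  0.1344064  -1.65157423]
```

View pics/p1s.png

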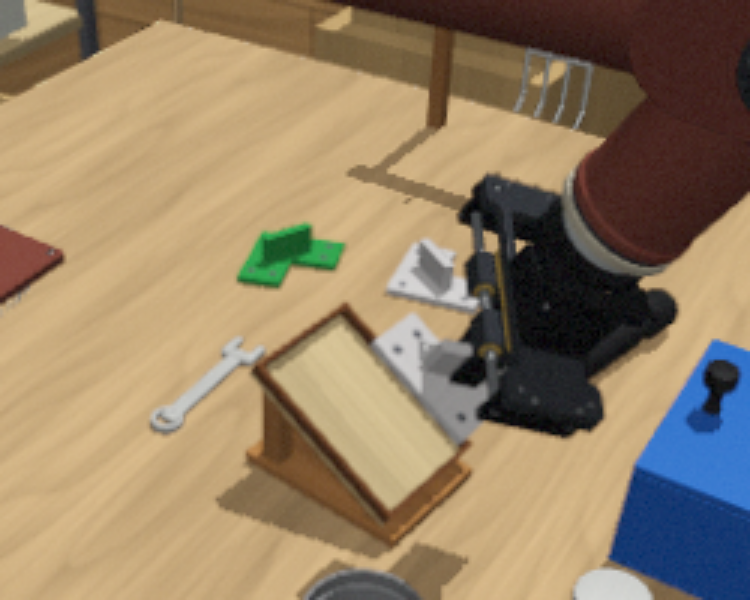

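View pics/p1t.png

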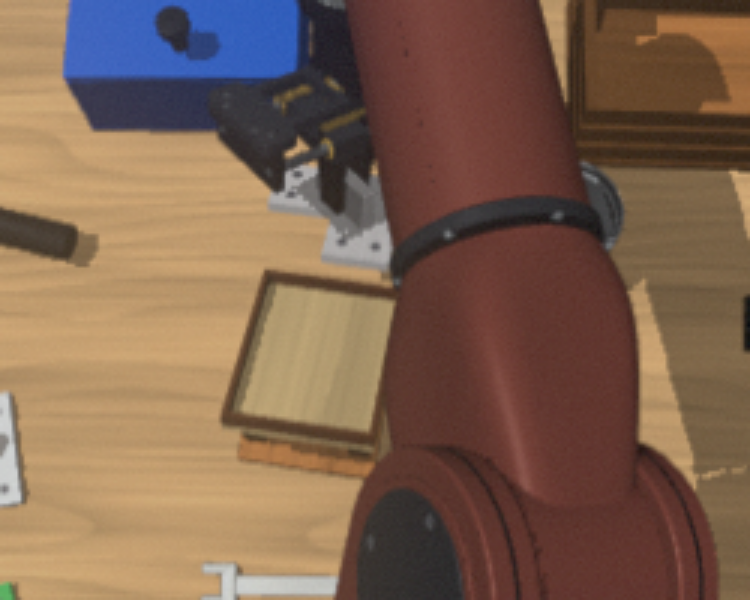

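The plate is held parallel to the tray, with its outer corner towards the low right corner (top picture, crop (390,265)). Next I'll lower it.

Run:
```python
from h import *
def tf(): return TRAY[0].inv().apply(np.array(get_tool_pos())-TRAY[1]).round(1)
p,o=place_pose((-35,10.5),-np.pi/2,1,25); print(move_l(list(p),150,f_stop=15),tf(),get_clock())
p,o=place_pose((-35,10.5),-np.pi/2,1,-6); print(move_l(list(p),25,f_stop=8),tf(),get_clock(),get_wrist_force())
cv2.imwrite('pics/q1s.png',cv2.resize(capture('scene')[120:270,240:430],None,fx=4,fy=4)[...,::-1])
```

```text
False [-35.1  10.7  55.3] 8.2167
True [-35.   10.6  29.9] 9.125 [0.72863214 0.22588377 3.79663321]
```

View pics/q1s.png

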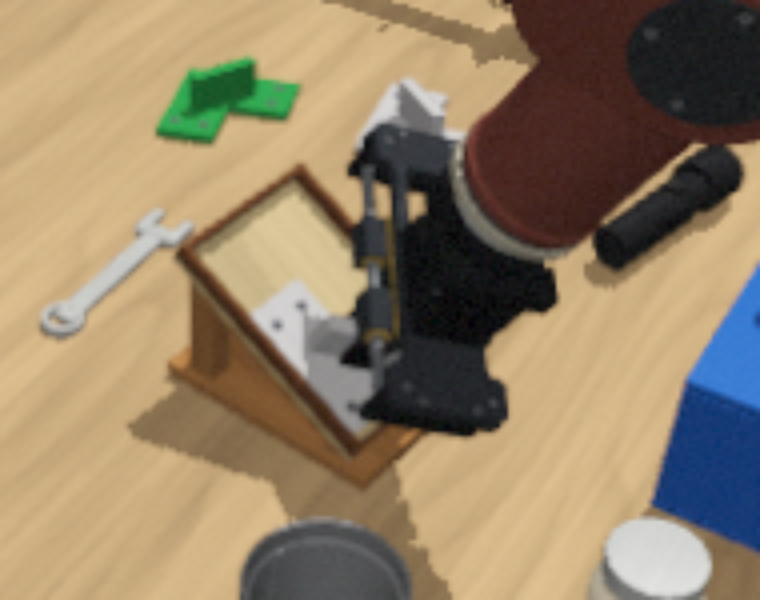

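Contact came at the expected height: 29.9 against about 29.8, so the plate is on the floor and inside the rim. I'll release it, retreat and look again.

Run:
```python
from h import *
move_gripper(26); print(get_width())
p,o=place_pose((-35,10.5),-np.pi/2,1,150); move_l(list(p),200); print(get_clock(),get_wrist_force())
p,o=grasp_pose('left',1,180); goto(list(p),o); print(get_clock(),get_joints())
for n in('top','scene'): cv2.imwrite(f'pics/{n}1.png',capture(n)[...,::-1])
t=cv2.imread('pics/top1.png')[135:225,205:305];s=cv2.imread('pics/scene1.png')[150:240,270:370]
cv2.imwrite('pics/r1.png',cv2.resize(np.hstack([t,s]),None,fx=4,fy=4,interpolation=cv2.INTER_CUBIC))
cv2.imwrite('pics/r1t.png',cv2.imread('pics/top1.png'))
```

```text
26.241806836125225
10.675 [ 0.64527267  0.47717791 -0.13361716]
12.2917 [ 0.03528887  0.2955478  -0.79951902  1.66057829  0.21993978  1.2790658
  0.16930817]
```

View pics/r1.png

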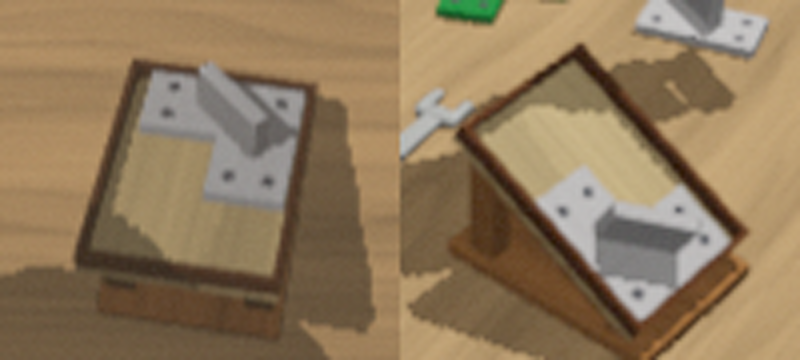

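View pics/r1t.png

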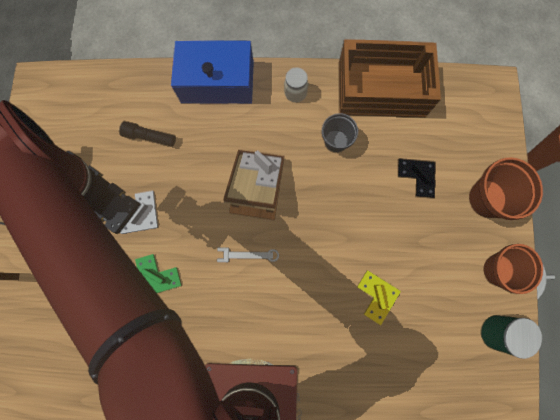

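Plate one lies flat in the low right corner: notch at top crop (212,137), arm ends at (138,132) and (203,200)–(285,208). I'll fit its pose in the tray, then grasp the left plate.

Run:
```python
from h import *
px=unc([(138,132),(212,137),(203,200),(284,208)],(205,135),4)
def T1(p):
    r=TRAY[0]*R.from_euler('z',p[2]); return r,TRAY[0].apply([p[0],p[1],20])+TRAY[1]
# plate x -> tray -y (world left), plate y -> tray +x (near)
P=np.c_[L[[2,3,4,5]],np.full(4,-12.)]
o=least_squares(lambda p:(proj('top',w(T1(p),P))-px).ravel(),[-35,10,-1.57]); print(o.x,o.fun.round(1))
p,o_=grasp_pose('left',1,100); print(get_tool_pos())
move_gripper(45,45)
p,o_=grasp_pose('left',1,0); print(move_l(list(p),150,f_stop=12),get_tool_pos(),get_clock())
cv2.imwrite('pics/g2.png',cv2.resize(np.hstack([capture('scene')[100:220,290:430],capture('top')[160:280,80:220]]),None,fx=2.8,fy=2.8)[...,::-1])
```

```text
[-36.06731143  10.80724048  -1.54326438] [-0.6 -0.2  0.5  0.8 -0.  -0.5  0.1 -0.1]
[488.15321584 304.5908804  208.81250896]
False [487.86597274 305.73692194  29.91586881] 14.4083
```

View pics/g2.png

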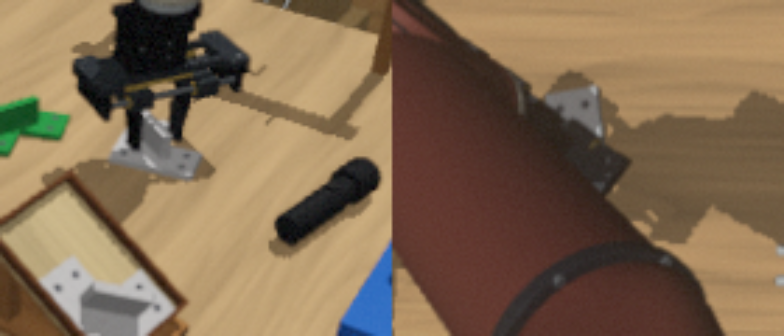

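The fingers straddle the left rib, at scene crop (155,130). I'll grasp, lift and go above the tray.

Run:
```python
from h import *
move_gripper(5,45); print('w',get_width())
p,o=grasp_pose('left',1,190); move_l(list(p),200); print('w',get_width(),get_clock())
p,o=place_pose((34.5,-9.8),np.pi/2,1,130); goto(list(p),o); print(get_joints(),get_width(),get_clock())
p,o=place_pose((34.5,-9.8),np.pi/2,1,45); print(move_l(list(p),150,f_stop=15),get_clock())
cv2.imwrite('pics/p2.png',cv2.resize(np.hstack([capture('scene')[120:270,240:390],capture('top')[100:250,180:330]]),None,fx=2.6,fy=2.6)[...,::-1])
```

```text
w 11.560069024839155
w 11.700126059806614 16.2833
[ 0.12848121  0.69561274 -0.29027593  1.07458983  0.05453483  1.90236567
 -1.04530586] 11.179380535880247 17.5417
False 18.2583
```

View pics/p2.png

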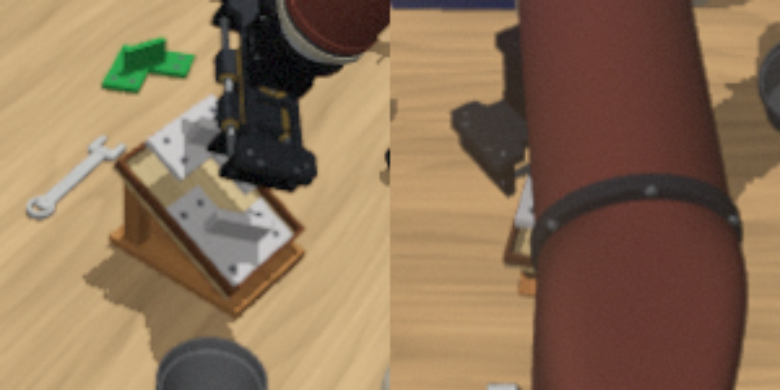

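Run:
```python
from h import *
def tf(): return TRAY[0].inv().apply(np.array(get_tool_pos())-TRAY[1]).round(1)
p,o=place_pose((34.5,-9.8),np.pi/2,1,-5); print(move_l(list(p),30,f_stop=8),tf(),get_clock(),get_wrist_force(),get_ft_torque())
cv2.imwrite('pics/q2.png',cv2.resize(capture('scene')[140:250,260:390],None,fx=5.5,fy=5.5)[...,::-1])
```

```text
True [34.5 -9.8 29.9] 19.675 [ 1.91595253 -0.39224074  5.12791708] [ 0.02273308 -0.47518616 -0.05294395]
```

View pics/q2.png

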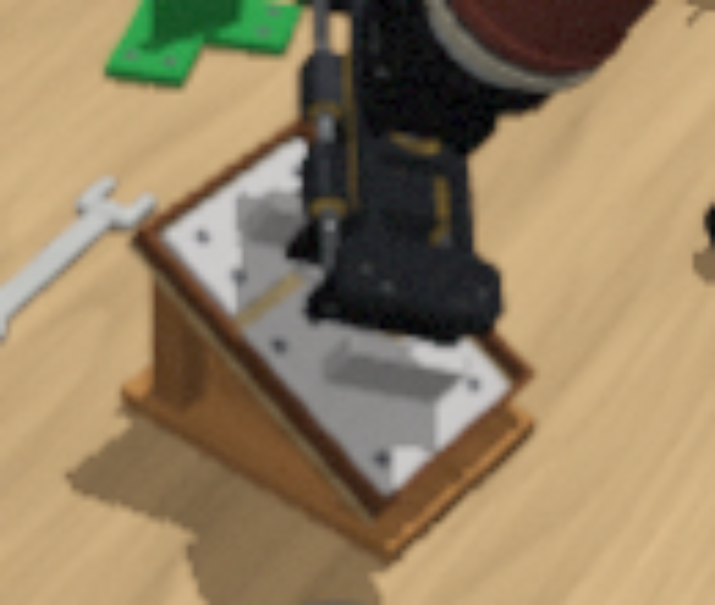

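Floor contact came at the same depth (29.9), and a gap strip shows between the plates at crop (270,300), so nothing overlaps. I'll release and retreat.

Run:
```python
from h import *
move_gripper(24); print(get_width())
p,o=place_pose((34.5,-9.8),np.pi/2,1,150); move_l(list(p),200); print(get_clock(),get_wrist_force())
p,o=grasp_pose('left',1,180); goto(list(p),o); dwell(.5); print(get_clock())
for n in('top','scene'): cv2.imwrite(f'pics/{n}2.png',capture(n)[...,::-1])
t=cv2.imread('pics/top2.png')[135:225,205:305];s=cv2.imread('pics/scene2.png')[150:240,270:370]
cv2.imwrite('pics/r2.png',cv2.resize(np.hstack([t,s]),None,fx=4,fy=4,interpolation=cv2.INTER_CUBIC))
for n in('torch','pot','wrench'): print(n,[(np.round(np.array(d['xy'])*[560,420],1),d['confidence']) for d in landmark_of('top',n)][:2])
```

```text
23.715368462981665
21.1917 [-0.57254677  0.31345196 -0.53847394]
22.975
torch [(array([146.4, 135.5]), 0.75), (array([260.3, 164.4]), 0.73)]
pot []
wrench [(array([249.8, 254.6]), 0.88)]
```

View pics/r2.png

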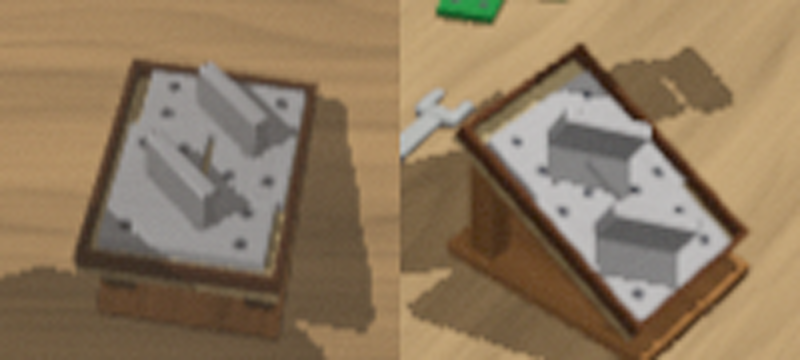

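View pics/top2.png

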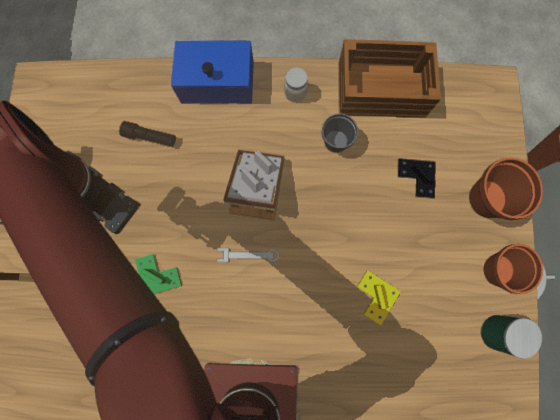

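Both plates now lie nested with ribs up. Plate two slid a few mm until it met plate one. I'll check flatness with a model overlay and check rest with a second picture.

Run:
```python
from h import *
def T1(p):
    r=TRAY[0]*R.from_euler('z',p[2]); return r,TRAY[0].apply([p[0],p[1],20])+TRAY[1]
dwell(1)
out=[]
for n,(x,y) in (('top',(205,135)),('scene',(270,150))):
    c=capture(n)[...,::-1].copy(); o=cv2.imread(f'pics/{n}2.png')
    print(n,'max change in tray',cv2.absdiff(c,o)[y:y+90,x:x+100].max())
    im=cv2.resize(c,None,fx=4,fy=4,interpolation=cv2.INTER_CUBIC)
    for p,col in (((-36,10.8,-1.543),(0,0,255)),((30,-9.8,np.pi/2+.01),(255,0,0))): draw(im,n,T1(p),plate_pts(),[range(6),range(6,10)],col)
    out.append(im[4*y:4*y+360,4*x:4*x+400])
cv2.imwrite('pics/ov3.png',np.hstack(out))
```

```text
top max change in tray 29
scene max change in tray 38
```

View pics/ov3.png

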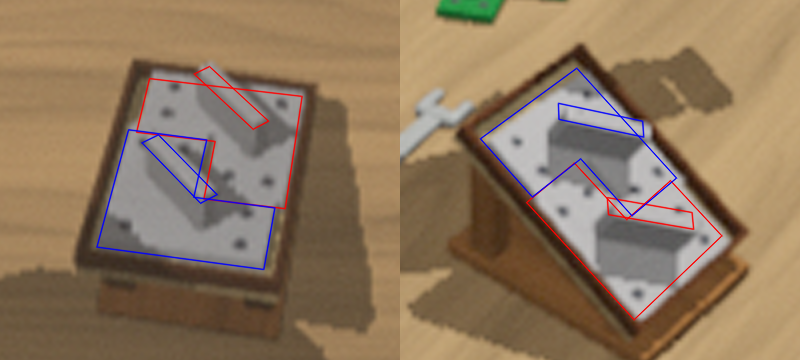

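Run:
```python
from h import *
for n,(x,y) in (('top',(205,135)),('scene',(270,150))):
    a=cv2.imread(f'pics/{n}2.png').astype(float); dwell(.5); c=capture(n)[...,::-1].astype(float)
    d=np.abs(a-c); print(n,d[y:y+90,x:x+100].mean(),d.mean(), d[240:330,200:300].mean())
    A=a[y:y+90,x:x+100].mean(2).astype(np.float32);C=c[y:y+90,x:x+100].mean(2).astype(np.float32); print(cv2.phaseCorrelate(A,C))
    s=slice(y+12,y+70); print(cv2.phaseCorrelate(a[s,x+25:x+75].mean(2).astype(np.float32),c[s,x+25:x+75].mean(2).astype(np.float32)))
print(get_clock(),np.linalg.norm(get_wrist_force()),get_tool_pos())
```

```text
top 1.6236296296296295 1.7524702380952382 1.5226296296296296
((0.009639456131246504, 0.015268918525414676), 0.9857291430367364)
((0.022214295124797445, 0.047790913563645177), 1.0070462064743042)
scene 1.640037037037037 1.9207482993197278 1.3067407407407408
((-0.007598369883218936, 0.03606605412611685), 1.01544064034356)
((0.011567861020989056, 0.02755345449507729), 1.0208420267105103)
25.425 0.8669846806986994 [487.34501813 305.27508    209.02079107]
```

The tray region differs between pictures by no more than the noise, and the shift is under 0.05 px, so the plates are at rest. The robot is clear of everything. I'll hand in.

```bash
python3 -c "
from bench import *
hand_in(); print(get_clock())"
```

```text
the job is handed in; nothing more can be done
the job is handed in; nothing more can be done
```

Both aluminium plates are in the tray, ribs up and nested, and I handed the job in at about 25 s of the 61 s allowed. The hand-in gave no verdict.

- **What I did:** The right plate went into the low right corner and the left plate into the high left one. I lowered each square to the floor until it touched, and both touched at the expected height.
- **Positions:** By picture fit, the first plate's rib middle is at about (-36, +11) mm in the tray. After release the second plate slid about 4 mm down the slope until it met the first. An overlay drawn at (30, -10) mm matched it to within a pixel or two. Both are well inside the limits.
- **At rest:** Pictures taken about two seconds apart showed a shift under 0.05 px. The gripper was at 209 mm height, clear of everything.
- **Bystanders:** The wrench, torch and pot look unmoved in the last top picture. The network found no pot in it, so I checked the pot only by eye. Its points for the torch and wrench moved only about 3 px from the first picture, which is within its usual error.
- **Disagreement:** The tray corners in the two camera views differed from the fitted position by up to about 2 px, a few mm. I allowed for that in the gaps I left around the plates.

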